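Start the quick-thread drag knob on the wire spool stand

ROBOT

A 6-joint arm with a two-finger parallel gripper is mounted at the origin on a cart in front of the work surface, level with it; the furniture and walls round the work are solid. World frame = base frame: x ahead of the robot, y to its left, z up, the work surface at z = 0. Lengths are in m, angles in degrees, forces in N, time in s.
With the tool pointing down it reaches from about 0.4 to 0.825 m from the base axis. Payload 7 kg.
Tool frame: the origin (TCP) lies on the centre line of the jaws, within the pads' length; the fingertips stand 11 mm ahead of it and the grasp point (between the pads) lies 8 mm behind it; z points along the fingers, y is the direction in which the jaws open and shut (so a half turn about z gives the same grasp; the last joint's range is limited). The gripper opens to 88 mm and grips with 3 to 60 N. Pads are 19 mm wide; open, the fingers measure 130 mm over their backs; the gripper's body (78 mm by 193 mm) begins 47 mm behind the grasp point.
Start: joints at [81.996, 20.546, 0.682, 0, -70.136, -16.507], TCP at [0.28, 0.614, 0.238] pointing down, gripper open.
Joint ranges: [-176.03, 176.03], [-82.01, 121.73], [-58.28, 71.71], [-173.87, 95.51], [-174.79, -0.11], [-173.66, 173.66]. Speed limits (degrees/s): [136.94, 136.94, 172.46, 180, 180, 180].

INTERFACE

Orientations are given as [roll, pitch, yaw] about the fixed x, y, z axes, in that order (R = Rz(yaw) Ry(pitch) Rx(roll)).
In Python, from plant import ctrl, cams, order gives the robot as it stands.
- The arm moves only by the tool jog_arm, never from a script. Its argument "motion" is a list of rows, each an object with "offset": the shift along the tool's x, y, z in mm, a list of three; "roll": the turn about the tool's z in rad; "hand": the finger opening in mm, from 0 to 87.6. A call has 1 to 20 rows; each row is the pose to reach, as a shift and turn from the pose commanded when the call began, along the tool's axes at that moment; what a row does not reach only later rows make up. A row lasts 1/12 s, in which the tool goes at most 41.7 mm and 7.16 degrees, less where a joint would pass 70% of its speed; a pose out of reach is approached as far as the arm can. A call with a gripper value outside its range is refused whole. The fingers move at their own pace and stop on an object; the grip force is fixed at half the most. Time passes only in rows, so rows that repeat a pose let the fingers close. It gives the time, the measured TCP pose, the force and the opening at its end, in the units of the state.
- ctrl.get_obs(): the state, without advancing time (a new reading comes with each control period).
- cams.snapshot(name): name is "scene" or "top"; returns a dict with "img" (420x560x3 uint8, red, green, blue), "K" (3x3 intrinsics, pixels), "cam_to_world" (4x4, takes a point from camera to world coordinates). Camera axes: x right, y down, z forward; pixel columns grow to the right and rows downward; lengths in m; the calibration is good to about 2 mm. A picture is of the moment at which its call begins. There is no depth.
- order.close_job(): hands the job in, once; it reports no verdict.
The state is a dict: "clock": time; "joint_pos": joint angles; "qvel": joint speeds; "tau": joint torques, N m; "tool_pos": TCP position; "orientation": TCP orientation; "force": force on the tool from outside, world axes, zero at the start; "moment": the same for the moment, N m; "opening": finger opening in m.
Only numpy, scipy, OpenCV 4.12 (cv2) and the standard library are available. Lean on these libraries where they do the work, as an engineer would, in place of code of your own. Each camera call takes 0.05 s, during which the arm holds its last target. There are 200 camera calls.

TASK

Fit the loose black star knob on the stud of the wire spool stand: set it on upright, turn it backwards (anticlockwise from above) with light pressure until you feel its thread drop in, then forwards (clockwise) down to its stop, so that it holds the sprung drag disc down. Go gently, never force the thread, and leave the nippers, the wound core and the eraser where they lie.

Things in the scene. Friction and masses are not known exactly. Their poses are not given: they have to be found in the camera images.
- knob: loose black star knob, 46 mm tall, about 70 g, standing open side down on the mat that carries the stand. Origin: centre of its underside, on its axis; z up along the axis, +x through one of the six lobes. Its lower part is a hollow hub: a round sleeve 34 mm outside, 28 mm inside, 24 mm high; the socket goes on into the head, 32 mm deep in all
- knob_head (a point): middle of the knob's head, on the axis 35 mm above the knob's underside; the head reaches from 24 to 46 mm. Six round lobes of 6.5 mm radius with centres 17.5 mm off the axis, every 60 deg from the knob's +x; 48 mm over opposite lobes. Flat fingers closing along a line 30 deg beside a lobe (every 60 deg) bear on two lobes each, 43 mm apart
- knob_lugs (a point): level of the three rigid steel lugs inside the hub, on the axis 4.5 mm above the underside. The lugs stand 120 deg apart, one below the lobe at the knob's +x; each is 4.5 mm wide, 4.3 mm high, sloped like the thread, and they leave an 18 mm bore for the 16 mm core of the stud
- stand: wire spool stand, fixed to the bench. Origin: centre of its underside, on its upright axis, z up. Round grey base 86 mm wide, 7 mm high at the rim; on it a copper wire spool with black 51 mm flanges, top 47 mm above the origin; over that the steel drag disc and the threaded steel stud. Its yaw does not tell where the thread starts lie: that differs every time
- disc_top (a point): on the stand's axis, 56.5 mm above its origin: top of the sprung drag disc (45 mm wide) when free. The disc yields from about 2.3 N on, by about 1 mm more per newton, up to 6 mm. A knob whose lugs have dropped through the thread gaps stands here with its underside. Turned home (3 mm lower, about 53.5 mm above the stand's origin) friction keeps it there when let go
- thread_top (a point): on the stand's axis, 68.5 mm above its origin: upper end of the stud's right-handed three-start thread, 25 mm wide, 24 mm lead (3.8 mm per rad). Each ridge is 72 deg long and 4.5 mm thick and ends, clockwise, at a full-height stop rib; then comes a 38 deg gap before the next ridge. Over 100 N between knob and stand (0.5 N m at a stop) spoils the thread; turning home needs about 0.1 N m
- stud_tip (a point): tip of the stud, 82 mm above the stand's origin, on its axis; 5.5 mm tapered nose. Set on at any angle, the knob mostly lands with its lugs on the ridges, underside 62 to 67 mm above the stand's origin. Clockwise it then jams on the ribs. Anticlockwise, within 105 deg, it climbs and drops 10 mm in the gaps (stop after 15 deg more); from there 60 to 80 deg clockwise bring it home to the ribs
- nippers: small cutting nippers with green grips, 36 x 117 x 11 mm, lying flat; origin: centre of the underside; to be left alone
- wound_core: wound paper core with a copper tail, 32 mm wide, 81 mm tall, standing; origin: centre of the underside; to be left alone
- eraser: eraser in a sleeve, 16 x 36 x 11 mm, lying flat; origin: centre of the underside; to be left alone
There are look-alikes about, which are no part of the job. Leave any green look-alike of the knob alone. There is more than one size of the stand; the one meant has the size given above.

How it is judged:
By the outcome, as a careful person would: the job done as asked, in the order asked, and still so for the second after the job is handed in, with the robot touching nothing.
It also fails if it takes over 64 s, if anything falls off the work surface, if the arm or the gripper's body presses on something with over 40 N, if the wrist force passes 120 N, or if a joint passes its speed limit or range.

## Working session

There is one attempt and no reset: what is moved stays moved. The work goes in short steps, Python scripts to look and compute and a tool call to move; the robot and the scene stay as the last step left them, time stands still between calls to the robot, and variables do not carry over. Pictures are saved under pics/ and viewed, about 8 in all and at most 12, crops included, and the job is handed in when it is done.

Besides the shell and the picture viewer there is one more tool, called as name(argument=value, ...) on one line, values as JSON. jog_arm: Moves the arm, as the interface text tells. Its arguments: {"type":"object","properties":{"motion":{"type":"array"}},"required":["motion"]}

```bash
mkdir -p pics; cat > h.py <<'E'
from plant import ctrl,cams,order
import numpy as np,cv2
def snap(n,f):
    s=cams.snapshot(n); cv2.imwrite(f'pics/{f}.png',s['img'][:,:,::-1]); np.savez(f'pics/{f}.npz',**s); return s
def ray(s,u,v):
    K,T=s['K'],s['cam_to_world']; d=T[:3,:3]@np.linalg.solve(K,[u,v,1]); return T[:3,3],d
def onz(s,u,v,z):
    o,d=ray(s,u,v); return o+d*(z-o[2])/d[2]
def proj(s,p):
    T=np.linalg.inv(s['cam_to_world']); q=s['K']@(T[:3,:3]@np.array(p)+T[:3,3]); return q[:2]/q[2]
E
python3 - <<'E'
from h import *
for n in('scene','top'):
    s=snap(n,n+'0'); print(n,s['K'],s['cam_to_world'])
o=ctrl.get_obs();print(o)
a=[cv2.imread(f'pics/{n}0.png') for n in('scene','top')]
E
```

```text
scene [[451.17004564   0.         278.33004159]
 [  0.         451.17004564 208.62436962]
 [  0.           0.           1.        ]] [[-0.8642109  -0.38348121  0.32570182  0.1913487 ]
 [-0.50306891  0.64855006 -0.57123069  0.44065357]
 [ 0.0078223  -0.65751425 -0.7534015   0.93133666]
 [ 0.          0.          0.          1.        ]]
top [[467.06036742   0.         284.76983562]
 [  0.         467.06036742 211.79713089]
 [  0.           0.           1.        ]] [[ 3.09575357e-04 -9.97195307e-01  7.48426604e-02  5.02432263e-01]
 [-9.99988982e-01 -6.59271107e-04 -4.64775179e-03 -1.98993828e-01]
 [ 4.68405787e-03 -7.48403969e-02 -9.97184524e-01  1.10666944e+00]
 [ 0.00000000e+00  0.00000000e+00  0.00000000e+00  1.00000000e+00]]
{'clock': 0.1, 'joint_pos': array([ 8.19971485e+01,  2.05879285e+01,  6.39184054e-01, -1.68169627e-02,
       -7.01360131e+01, -1.65073611e+01]), 'qvel': array([-0.00957981, -0.02573336,  0.17118463,  0.04011846,  0.02762895,
        0.04872074]), 'tau': array([-1.45410228e-03, -5.84161592e+01,  2.93751240e+01,  7.01555595e+00,
        1.01350559e-02, -4.59018577e-05]), 'tool_pos': array([0.27987665, 0.61378274, 0.23671374]), 'orientation': array([ 1.79914243e+02, -8.92673860e-03, -2.45159318e+01]), 'force': array([ 0.01954316, -0.98798471,  0.05527911]), 'moment': array([-0.00086203,  0.01676498, -0.00800922]), 'opening': 0.08754925172113673}
```

View pics/scene0.png

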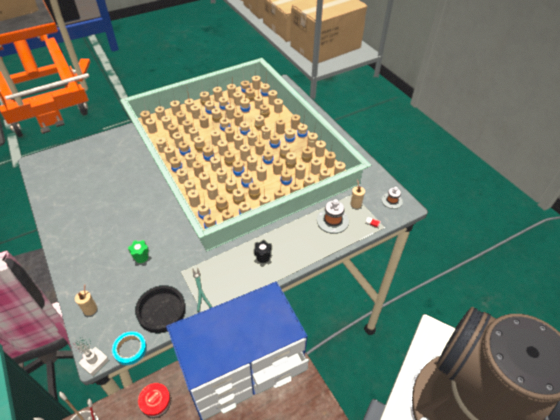

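View pics/top0.png

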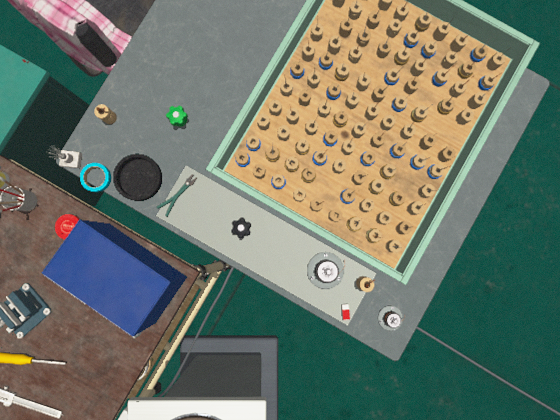

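Scene: the black knob is at (263,251), with stands at (334,214) (large) and (394,196) (small). Top: the knob is at (241,228), with stands at (325,270) and (392,319). The nippers are left of the knob; the core (366,284) and eraser (346,313) sit close to the large stand. Next I measure.

```bash
python3 - <<'E'
from h import *
T=dict(np.load('pics/top0.npz'));S=dict(np.load('pics/scene0.npz'))
# knob: dark blob, top & scene
def blob(s,c,r,thr):
    g=s['img'].max(2); m=np.zeros_like(g); u,v=c
    m[v-r:v+r,u-r:u+r]=(g[v-r:v+r,u-r:u+r]<thr)*255
    n,l,st,ce=cv2.connectedComponentsWithStats(m)
    i=1+np.argmax(st[1:,4]); 
    cs,_=cv2.findContours((l==i).astype('uint8'),cv2.RETR_EXTERNAL,cv2.CHAIN_APPROX_NONE)
    k=max(cs,key=cv2.contourArea); return st[i],cv2.minEnclosingCircle(k),k
for n,s,c in(('top',T,(241,228)),('scene',S,(263,251))):
    st,mc,k=blob(s,c,20,75); print(n,st,mc,'z46',onz(s,*mc[0],.046),'z35',onz(s,*mc[0],.035))
    if n=='top':
        P=np.array([onz(s,*q[0],.042)[:2] for q in k]);c0=onz(s,*mc[0],.042)[:2]
        d=P-c0;r=np.hypot(*d.T);a=np.degrees(np.arctan2(d[:,1],d[:,0]))
        print('rmax',r.max(),'lobe phase',np.degrees(np.angle(np.sum(r*np.exp(6j*np.radians(a)))))/6)
# stand rim width
for c in((325,270),(392,319)):
    print(c,onz(T,*c,.08),onz(T,*c,.05))
def up(s,c,w,h,f):
    u,v=c;i=s['img'][v-h:v+h,u-w:u+w,::-1];return cv2.resize(i,(400,300),interpolation=cv2.INTER_CUBIC)
cv2.imwrite('pics/c0.png',np.vstack([np.hstack([up(T,(241,228),32,24,1),up(T,(325,270),32,24,1)]),np.hstack([up(S,(263,251),32,24,1),up(S,(334,214),32,24,1)])]))
E
```

```text
top [232 218  19  21 206] ((241.0, 228.0), 10.049975395202637) z46 [ 0.54508278 -0.10457068  0.046     ] z35 [ 0.5455251  -0.10359143  0.035     ]
rmax 0.022930421436530322 lobe phase -4.850201620622237
scene [255 241  16  22 224] ((262.3999938964844, 251.60000610351562), 10.720181465148926) z46 [ 0.53806958 -0.09261596  0.046     ] z35 [ 0.54237747 -0.09924165  0.035     ]
(325, 270) [ 0.45202626 -0.29171462  0.08      ] [ 0.45055336 -0.29442399  0.05      ]
(392, 319) [ 0.34642949 -0.43647107  0.08      ] [ 0.34187098 -0.44341033  0.05      ]
```

View pics/c0.png

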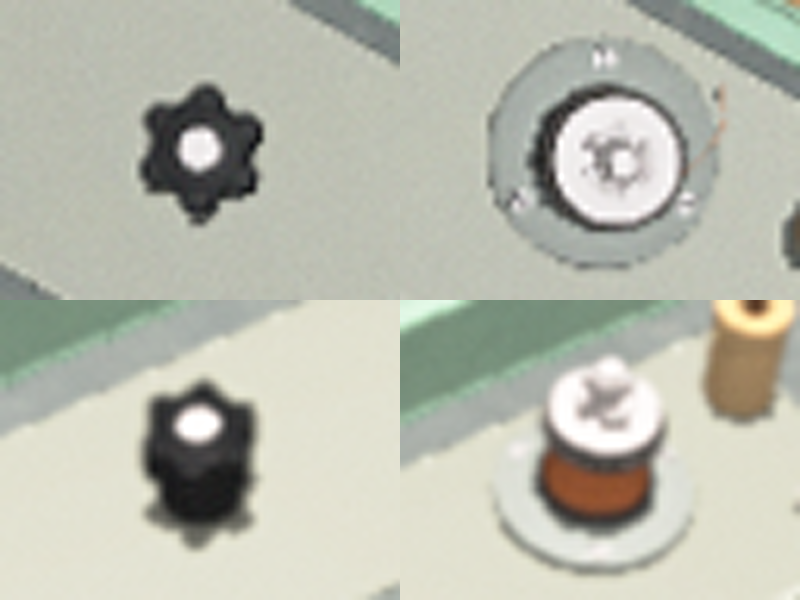

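```bash
cat >> h.py <<'E'
def tri(s1,p1,s2,p2):
    A=[];b=[]
    for s,p in((s1,p1),(s2,p2)):
        o,d=ray(s,*p);d=d/np.linalg.norm(d);M=np.eye(3)-np.outer(d,d);A.append(M);b.append(M@o)
    x=np.linalg.lstsq(np.vstack(A),np.hstack(b),rcond=None)[0]; return x,np.linalg.norm(np.vstack(A)@x-np.hstack(b))
E
python3 - <<'E'
from h import *
T=dict(np.load('pics/top0.npz'));S=dict(np.load('pics/scene0.npz'))
f=lambda c,x,y:(c[0]-32+x/6.25-.42,c[1]-24+y/6.25-.42)
kt=f((241,228),200,148);ks=f((263,251),198,125)
print('knob cap',tri(T,kt,S,ks),onz(T,*kt,.046),onz(S,*ks,.046))
tt=f((325,270),222,163);ts=f((334,214),212,68)
print('tip',tri(T,tt,S,ts),onz(T,*tt,.082),onz(S,*ts,.082))
dt=f((325,270),217.5,160);ds=f((334,214),204,109)
print('disc',tri(T,dt,S,ds),onz(T,*dt,.0565),onz(S,*ds,.0565))
bt=f((325,270),202.5,152.5);bs=f((334,214),194,199)
print('base',tri(T,bt,S,bs),onz(T,*bt,.005),onz(S,*bs,.005))
E
```

```text
knob cap (array([ 0.54615212, -0.10401857,  0.04745272]), np.float64(0.000872152167551308)) [ 0.54676297 -0.10360508  0.046     ] [ 0.54616698 -0.10516315  0.046     ]
tip (array([ 0.44759897, -0.29853769,  0.08428678]), np.float64(0.0016313206668594365)) [ 0.44852957 -0.29827284  0.082     ] [ 0.44727295 -0.30109978  0.082     ]
disc (array([ 0.44787706, -0.29918932,  0.05827687]), np.float64(0.0007271662385758138)) [ 0.44825335 -0.29914106  0.0565    ] [ 0.44794559 -0.30094668  0.0565    ]
base (array([ 4.47026871e-01, -2.99395726e-01,  2.26960828e-04]), np.float64(0.0017547263792170354)) [ 0.4483906  -0.29844142  0.005     ] [ 0.44462501 -0.29619413  0.005     ]
```

```bash
python3 - <<'E'
from h import *
T=dict(np.load('pics/top0.npz'));S=dict(np.load('pics/scene0.npz'))
for n,a,b in(('cabA',(75,222),(170,330)),('cabB',(185,272),(275,290)),('cabB2',(185,272),(305,335)),('cabC',(135,335),(305,335)),('cabA2',(75,222),(275,290)),('cabD',(43,275),(170,330)),('tray near corner',(208,170),(207,240)),('tray near corner top',(208,170),(205,232)),('tray right',(405,280),(367,163)),('core',(367,280),(357,190))):
    print(n,*[np.round(q,3) for q in tri(T,a,S,b)])
E
```

```text
cabA [0.548 0.216 0.167] 0.006
cabB [0.446 0.01  0.095] 0.004
cabB2 [ 0.403  0.023 -0.032] 0.059
cabC [0.328 0.095 0.16 ] 0.001
cabA2 [0.464 0.131 0.305] 0.118
cabD [0.472 0.237 0.278] 0.033
tray near corner [ 0.667 -0.036  0.072] 0.011
tray near corner top [ 0.666 -0.039  0.1  ] 0.005
tray right [ 0.431 -0.464  0.088] 0.0
core [ 0.426 -0.39   0.052] 0.004
```

```bash
python3 - <<'E'
from h import *
T=dict(np.load('pics/top0.npz'));S=dict(np.load('pics/scene0.npz'))
a=T['img'][150:240,200:320,::-1];b=S['img'][170:260,190:310,::-1]
cv2.imwrite('pics/c1.png',np.hstack([cv2.resize(i,(400,300),interpolation=cv2.INTER_CUBIC) for i in(a,b)]))
E
```

```text
(no output)
```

View pics/c1.png

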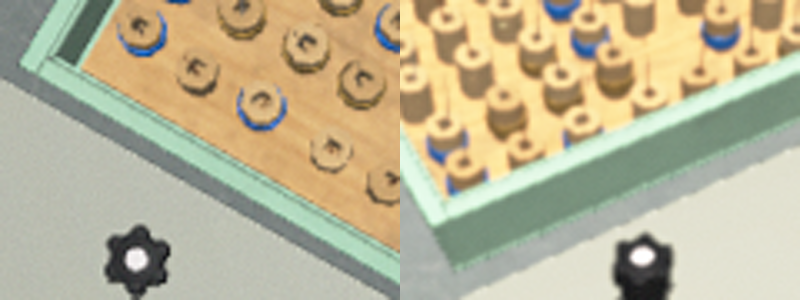

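Crop: the tray's outer rim corner is at top px (206.6,169.8) and scene px (201.1,237.5), with its foot at scene (207.4,251.6).

```bash
python3 - <<'E'
from h import *
T=dict(np.load('pics/top0.npz'));S=dict(np.load('pics/scene0.npz'))
c,r=tri(T,(206.3,169.5),S,(200.8,237.2));print(c,r)
print('foot',onz(S,207,251.3,0))
for h in (.05,.06,.07,.08): 
  a=onz(T,206.3,169.5,h);b=onz(T,200+400/3.333,150+287/3.333,h); d=(b-a)[:2];d/=np.linalg.norm(d);k=np.array([.546,-.104])-a[:2];print(h,a,np.degrees(np.arctan2(d[1],d[0])),'perp',d[0]*k[1]-d[1]*k[0], 'stand',d[0]*(-.2995-a[1])-d[1]*(.448-a[0]))
E
```

```text
[ 0.67155311 -0.03106572  0.08378287] 0.0019924503737253994
foot [ 0.67713532 -0.05002354  0.        ]
0.05 [ 0.67843508 -0.02478088  0.05      ] -120.38438366569946 perp -0.07417639733511175 stand -0.0598326118534902
0.06 [ 0.67676944 -0.02642957  0.06      ] -120.38438366569943 perp -0.07357344223289011 stand -0.05922965675126865
0.07 [ 0.6751038  -0.02807827  0.07      ] -120.38438366569943 perp -0.07297048713066856 stand -0.05862670164904704
0.08 [ 0.67343816 -0.02972697  0.08      ] -120.38438366569943 perp -0.07236753202844684 stand -0.05802374654682538
```

```bash
cat >> h.py <<'E'
def go(x,y,z,yaw=None):
    o=ctrl.get_obs();p=o['tool_pos'];w=np.radians(o['orientation'][2])
    d=np.array([x,y,z])-p;c,s=np.cos(w),np.sin(w)
    off=1e3*np.array([c*d[0]+s*d[1],s*d[0]-c*d[1],-d[2]])
    r=0 if yaw is None else -np.radians(yaw-o['orientation'][2])
    print('off',off.round(1),'roll',round(r,3),'n',np.linalg.norm(off)/41.7,'|pos',p.round(4),o['orientation'].round(1),'F',o['force'].round(1),'j6',o['joint_pos'][5].round(0))
E
python3 -c "
from h import *
go(.546,-.104,.237,-185); go(.546,-.104,.14,-185)"
```

```text
off [ 5.400e+02  5.426e+02 -3.000e-01] roll 2.801 n 18.35799600084432 |pos [0.2799 0.6138 0.2367] [179.9  -0.  -24.5] F [ 0.  -1.   0.1] j6 -17.0
off [540.  542.6  96.7] roll 2.801 n 18.503918594732433 |pos [0.2799 0.6138 0.2367] [179.9  -0.  -24.5] F [ 0.  -1.   0.1] j6 -17.0
```

jog_arm(motion=[{"offset": [540,542.6,0],"roll": 2.801,"hand": 87},{"offset": [540,542.6,0],"roll": 2.801,"hand": 87},{"offset": [540,542.6,0],"roll": 2.801,"hand": 87},{"offset": [540,542.6,0],"roll": 2.801,"hand": 87},{"offset": [540,542.6,0],"roll": 2.801,"hand": 87},{"offset": [540,542.6,0],"roll": 2.801,"hand": 87},{"offset": [540,542.6,0],"roll": 2.801,"hand": 87},{"offset": [540,542.6,0],"roll": 2.801,"hand": 87},{"offset": [540,542.6,0],"roll": 2.801,"hand": 87},{"offset": [540,542.6,0],"roll": 2.801,"hand": 87},{"offset": [540,542.6,0],"roll": 2.801,"hand": 87},{"offset": [540,542.6,0],"roll": 2.801,"hand": 87},{"offset": [540,542.6,0],"roll": 2.801,"hand": 87},{"offset": [540,542.6,0],"roll": 2.801,"hand": 87},{"offset": [540,542.6,0],"roll": 2.801,"hand": 87},{"offset": [540,542.6,0],"roll": 2.801,"hand": 87},{"offset": [540,542.6,0],"roll": 2.801,"hand": 87},{"offset": [540,542.6,0],"roll": 2.801,"hand": 87},{"offset": [540,542.6,0],"roll": 2.801,"hand": 87},{"offset": [540,542.6,0],"roll": 2.801,"hand": 87}])

```text
clock: 1.77
tool_pos: [0.5467, -0.107, 0.2365]
orientation: [-180.0, -0.1, -168.3]
force: [-0.6, 0.5, 0.3]
opening: 0.0872
```

```bash
python3 -c "
from h import *
go(.546,-.104,.237,-185);go(.546,-.104,.08,-185)"
```

```text
off [ 0.1  3.1 -0.5] roll 0.291 n 0.0748026059563256 |pos [ 0.5467 -0.107   0.2365] [-1.800e+02 -1.000e-01 -1.683e+02] F [-0.6  0.5  0.3] j6 -87.0
off [1.000e-01 3.100e+00 1.565e+02] roll 0.291 n 3.7548000597282476 |pos [ 0.5467 -0.107   0.2365] [-1.800e+02 -1.000e-01 -1.683e+02] F [-0.6  0.5  0.3] j6 -87.0
```

jog_arm(motion=[{"offset": [0,0,0],"roll": 0.12,"hand": 87},{"offset": [0,0,0],"roll": 0.24,"hand": 87},{"offset": [0,0,0],"roll": 0.291,"hand": 87},{"offset": [0,0,0],"roll": 0.291,"hand": 87},{"offset": [0,0,0],"roll": 0.291,"hand": 87}])

```text
clock: 2.18
tool_pos: [0.5461, -0.1036, 0.2373]
orientation: [-180.0, -0.0, 175.7]
force: [-1.2, -0.1, -0.4]
opening: 0.087
```

```bash
python3 -c "
from h import *
print(ctrl.get_obs()['joint_pos'].round(1))
go(.546,-.104,.10,-185);go(.546,-.104,.0365,-185)
s=snap('top','top1');s2=snap('scene','sc1')
cv2.imwrite('pics/c2.png',np.hstack([s['img'][:,100:400,::-1],s2['img'][:,100:500,::-1]]))"
```

```text
[   9.4    9.4  -14.5   -0.   -66.1 -103.7]
off [ 1.000e-01 -4.000e-01  1.373e+02] roll 6.295 n 3.2923041144463037 |pos [ 0.5461 -0.1036  0.2373] [-180.    -0.   175.7] F [-1.2 -0.1 -0.4] j6 -104.0
off [ 1.000e-01 -4.000e-01  2.008e+02] roll 6.295 n 4.815081999761541 |pos [ 0.5461 -0.1036  0.2373] [-180.    -0.   175.7] F [-1.2 -0.1 -0.4] j6 -104.0
```

View pics/c2.png

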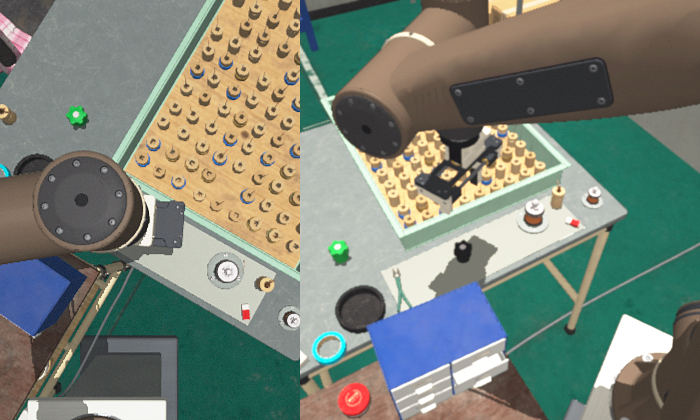

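Picture: the gripper is open above the knob, with scene px knob at (462,250) in the composite; the path down is clear, with the tray wall behind it.

jog_arm(motion=[{"offset": [0,0,30],"roll": 0.01,"hand": 80},{"offset": [0,0,60],"roll": 0.01,"hand": 80},{"offset": [0,0,90],"roll": 0.01,"hand": 80},{"offset": [0,0,120],"roll": 0.01,"hand": 80},{"offset": [0,0,140],"roll": 0.01,"hand": 80},{"offset": [0,0,152],"roll": 0.01,"hand": 80},{"offset": [0,0,164],"roll": 0.01,"hand": 80},{"offset": [0,0,174],"roll": 0.01,"hand": 80},{"offset": [0,0,182],"roll": 0.01,"hand": 80},{"offset": [0,0,190],"roll": 0.01,"hand": 80},{"offset": [0,0,196],"roll": 0.01,"hand": 80},{"offset": [0,0,200],"roll": 0.01,"hand": 80},{"offset": [0,0,200],"roll": 0.01,"hand": 80},{"offset": [0,0,200],"roll": 0.01,"hand": 80}])

```text
clock: 3.45
tool_pos: [0.5464, -0.1036, 0.0377]
orientation: [-180.0, 0.0, 175.0]
force: [-1.5, 0.3, 0.9]
opening: 0.08
```

jog_arm(motion=[{"offset": [0,0,0],"roll": 0,"hand": 60},{"offset": [0,0,0],"roll": 0,"hand": 52},{"offset": [0,0,0],"roll": 0,"hand": 48},{"offset": [0,0,0],"roll": 0,"hand": 44},{"offset": [0,0,0],"roll": 0,"hand": 30},{"offset": [0,0,0],"roll": 0,"hand": 30},{"offset": [0,0,0],"roll": 0,"hand": 30},{"offset": [0,0,0],"roll": 0,"hand": 30}])

```text
clock: 4.12
tool_pos: [0.5463, -0.1036, 0.0377]
orientation: [-180.0, 0.0, 175.0]
force: [0.5, 0.9, 2.0]
opening: 0.0425
```

Opening is 42.5 mm, so the jaws sit flat on two lobes each. Lift and carry.

jog_arm(motion=[{"offset": [0,0,-10],"roll": 0,"hand": 30},{"offset": [0,0,-30],"roll": 0,"hand": 30},{"offset": [0,0,-60],"roll": 0,"hand": 30},{"offset": [0,0,-90],"roll": 0,"hand": 30},{"offset": [0,0,-115],"roll": 0,"hand": 30},{"offset": [0,0,-125],"roll": 0,"hand": 30},{"offset": [0,0,-125],"roll": 0,"hand": 30}])

```text
clock: 4.7
tool_pos: [0.5478, -0.1035, 0.166]
orientation: [180.0, 0.3, 175.0]
force: [0.8, 0.5, -0.6]
opening: 0.0424
```

```bash
python3 -c "
from h import *
go(.448,-.2995,.163,175)"
```

```text
off [  82.4 -203.9    3. ] roll 0.0 n 5.273899132280148 |pos [ 0.5478 -0.1035  0.166 ] [180.    0.3 175. ] F [ 0.8  0.5 -0.6] j6 -104.0
```

jog_arm(motion=[{"offset": [12,-30,0],"roll": 0,"hand": 30},{"offset": [28,-70,0],"roll": 0,"hand": 30},{"offset": [44,-110,0],"roll": 0,"hand": 30},{"offset": [60,-150,0],"roll": 0,"hand": 30},{"offset": [73,-185,0],"roll": 0,"hand": 30},{"offset": [79,-199,0],"roll": 0,"hand": 30},{"offset": [80.6,-203.8,0],"roll": 0,"hand": 30},{"offset": [80.6,-203.8,0],"roll": 0,"hand": 30},{"offset": [80.6,-203.8,0],"roll": 0,"hand": 30},{"offset": [80.6,-203.8,0],"roll": 0,"hand": 30}])

```text
clock: 5.53
tool_pos: [0.4485, -0.2988, 0.1621]
orientation: [180.0, -0.0, 175.0]
force: [0.9, 0.3, 0.2]
opening: 0.0427
```

```bash
python3 -c "
from h import *
go(.448,-.2995,.163,175)
s=snap('top','top2');s2=snap('scene','sc2')
a=s2['img'][140:240,270:400,::-1];b=s['img'][220:320,260:390,::-1]
cv2.imwrite('pics/c3.png',np.hstack([cv2.resize(i,(400,308),interpolation=cv2.INTER_CUBIC) for i in(b,a)]))"
```

```text
off [ 0.4 -0.7 -0.9] roll 0.001 n 0.03028238800804486 |pos [ 0.4485 -0.2988  0.1621] [180.  -0. 175.] F [0.9 0.3 0.2] j6 -82.0
```

View pics/c3.png

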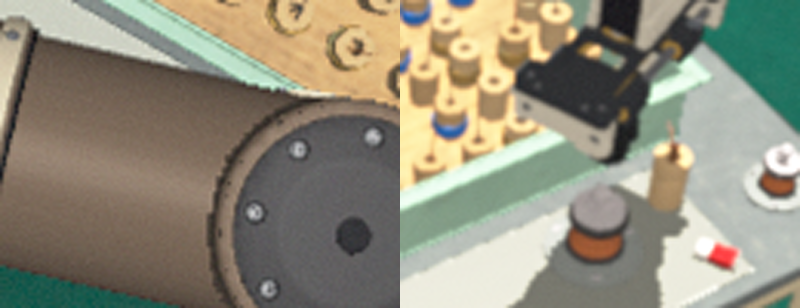

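jog_arm(motion=[{"offset": [0.6,0.2,10],"roll": 0,"hand": 30},{"offset": [0.6,0.2,22],"roll": 0,"hand": 30},{"offset": [0.6,0.2,32],"roll": 0,"hand": 30},{"offset": [0.6,0.2,38],"roll": 0,"hand": 30},{"offset": [0.6,0.2,41],"roll": 0,"hand": 30},{"offset": [0.6,0.2,43],"roll": 0,"hand": 30},{"offset": [0.6,0.2,45],"roll": 0,"hand": 30},{"offset": [0.6,0.2,45],"roll": 0,"hand": 30},{"offset": [0.6,0.2,45],"roll": 0,"hand": 30}])

```text
clock: 6.38
tool_pos: [0.4478, -0.2995, 0.1178]
orientation: [-180.0, 0.0, 175.0]
force: [0.1, -0.6, -1.4]
opening: 0.0421
```

```bash
python3 -c "
from h import *
o=ctrl.get_obs();print(o['tool_pos'],o['force'],o['moment'])"
```

```text
[ 0.44781458 -0.29945839  0.11782398] [ 0.0515307  -0.62542506 -1.38778214] [ 0.07139919 -0.1592971  -0.00688246]
```

jog_arm(motion=[{"offset": [0,0.4,2],"roll": 0,"hand": 30},{"offset": [0,0.4,4],"roll": 0,"hand": 30},{"offset": [0,0.4,6],"roll": 0,"hand": 30},{"offset": [0,0.4,6],"roll": 0,"hand": 30}])

```text
clock: 6.72
tool_pos: [0.4474, -0.2989, 0.1112]
orientation: [180.0, -0.0, 175.0]
force: [-0.1, -0.0, -1.0]
opening: 0.0426
```

```bash
python3 -c "
from h import *
o=ctrl.get_obs();print(o['tool_pos'],o['force'],o['moment'])"
```

```text
[ 0.44744068 -0.2988576   0.11115643] [-0.08673896 -0.01379772 -1.00768124] [ 0.07478691 -0.17539332  0.05313533]
```

No contact force, with the lugs about 6 mm below the tip: the bore is over the nose. Continue down.

jog_arm(motion=[{"offset": [0,0,1.5],"roll": 0,"hand": 30},{"offset": [0,0,3],"roll": 0,"hand": 30},{"offset": [0,0,4.5],"roll": 0,"hand": 30},{"offset": [0,0,4.5],"roll": 0,"hand": 30}])

```text
clock: 7.05
tool_pos: [0.4475, -0.2989, 0.1067]
orientation: [180.0, -0.0, 175.0]
force: [-0.1, -0.5, -0.7]
opening: 0.0425
```

jog_arm(motion=[{"offset": [0,0,1],"roll": 0,"hand": 30},{"offset": [0,0,2],"roll": 0,"hand": 30},{"offset": [0,0,2],"roll": 0,"hand": 30}])

```text
clock: 7.3
tool_pos: [0.4476, -0.2989, 0.1049]
orientation: [180.0, -0.0, 175.0]
force: [-0.4, -0.4, -0.8]
opening: 0.0426
```

jog_arm(motion=[{"offset": [0,0,1],"roll": 0,"hand": 30},{"offset": [0,0,2],"roll": 0,"hand": 30},{"offset": [0,0,2],"roll": 0,"hand": 30}])

```text
clock: 7.55
tool_pos: [0.4478, -0.299, 0.1031]
orientation: [-180.0, 0.0, 175.0]
force: [0.9, 0.4, -0.4]
opening: 0.0426
```

jog_arm(motion=[{"offset": [0,0,1],"roll": 0,"hand": 30},{"offset": [0,0,2],"roll": 0,"hand": 30},{"offset": [0,0,2],"roll": 0,"hand": 30}])

```text
clock: 7.8
tool_pos: [0.4481, -0.2992, 0.1025]
orientation: [-180.0, 0.1, 175.0]
force: [-2.2, 3.0, 12.8]
opening: 0.0423
```

Landed on the ridges (underside about 65 mm above the stand's origin, 12.8 N). I ease off a little and turn anticlockwise, climbing with the lead.

jog_arm(motion=[{"offset": [0,0,-0.7],"roll": 0,"hand": 30},{"offset": [0,0,-0.9],"roll": -0.05,"hand": 30},{"offset": [0,0,-1.1],"roll": -0.1,"hand": 30},{"offset": [0,0,-1.3],"roll": -0.15,"hand": 30},{"offset": [0,0,-1.5],"roll": -0.2,"hand": 30},{"offset": [0,0,-1.5],"roll": -0.2,"hand": 30}])

```text
clock: 8.3
tool_pos: [0.4483, -0.2992, 0.1032]
orientation: [-180.0, 0.1, -173.4]
force: [0.0, -0.4, 3.8]
opening: 0.0426
```

```bash
cat > st.py <<'E'
from h import *
o=ctrl.get_obs();print(o['tool_pos'].round(4),o['orientation'].round(1),'F',o['force'].round(1),'M',o['moment'].round(3),'j6',o['joint_pos'][5].round(0))
E
python3 st.py
```

```text
[ 0.4483 -0.2992  0.1032] [-1.800e+02  1.000e-01 -1.734e+02] F [ 0.  -0.4  3.8] M [-0.057 -0.211  0.033] j6 -71.0
```

jog_arm(motion=[{"offset": [0,0,-0.2],"roll": -0.05,"hand": 30},{"offset": [0,0,-0.3],"roll": -0.1,"hand": 30},{"offset": [0,0,-0.5],"roll": -0.15,"hand": 30},{"offset": [0,0,-0.6],"roll": -0.2,"hand": 30},{"offset": [0,0,-0.6],"roll": -0.2,"hand": 30}])

```text
clock: 8.72
tool_pos: [0.4476, -0.2989, 0.103]
orientation: [180.0, -0.0, -162.0]
force: [-1.2, 0.1, 0.1]
opening: 0.0429
```

jog_arm(motion=[{"offset": [0,0,-0.2],"roll": -0.05,"hand": 30},{"offset": [0,0,-0.3],"roll": -0.1,"hand": 30},{"offset": [0,0,-0.5],"roll": -0.15,"hand": 30},{"offset": [0,0,-0.6],"roll": -0.2,"hand": 30},{"offset": [0,0,-0.6],"roll": -0.2,"hand": 30}])

```text
clock: 9.13
tool_pos: [0.4475, -0.2989, 0.1035]
orientation: [180.0, -0.0, -150.7]
force: [0.0, 0.3, -0.9]
opening: 0.0428
```

Contact is lost, so a gap may be below. Lower gently to feel.

jog_arm(motion=[{"offset": [0,0,0.7],"roll": 0,"hand": 30},{"offset": [0,0,1.4],"roll": 0,"hand": 30},{"offset": [0,0,1.4],"roll": 0,"hand": 30}])

```text
clock: 9.38
tool_pos: [0.4476, -0.2989, 0.1021]
orientation: [180.0, -0.0, -150.7]
force: [0.2, -0.2, -1.6]
opening: 0.0426
```

jog_arm(motion=[{"offset": [0,0,0.8],"roll": 0,"hand": 30},{"offset": [0,0,1.6],"roll": 0,"hand": 30},{"offset": [0,0,1.6],"roll": 0,"hand": 30}])

```text
clock: 9.63
tool_pos: [0.4478, -0.2989, 0.1006]
orientation: [-180.0, 0.0, -150.6]
force: [0.9, -0.3, -1.2]
opening: 0.0424
```

jog_arm(motion=[{"offset": [0,0,0.8],"roll": 0,"hand": 30},{"offset": [0,0,1.6],"roll": 0,"hand": 30},{"offset": [0,0,1.6],"roll": 0,"hand": 30}])

```text
clock: 9.88
tool_pos: [0.4477, -0.2989, 0.099]
orientation: [180.0, 0.0, -150.6]
force: [0.8, -0.0, -1.1]
opening: 0.0424
```

Dropped past the ridge level freely, so it is in the gap. Continue to the disc.

jog_arm(motion=[{"offset": [0,0,0.8],"roll": 0,"hand": 30},{"offset": [0,0,1.6],"roll": 0,"hand": 30},{"offset": [0,0,2.4],"roll": 0,"hand": 30},{"offset": [0,0,2.4],"roll": 0,"hand": 30}])

```text
clock: 10.22
tool_pos: [0.4477, -0.2989, 0.0966]
orientation: [180.0, 0.0, -150.6]
force: [1.1, -0.3, -0.7]
opening: 0.043
```

jog_arm(motion=[{"offset": [0,0,0.8],"roll": 0,"hand": 30},{"offset": [0,0,1.6],"roll": 0,"hand": 30},{"offset": [0,0,1.6],"roll": 0,"hand": 30}])

```text
clock: 10.47
tool_pos: [0.4477, -0.2989, 0.095]
orientation: [180.0, -0.0, -150.6]
force: [0.8, 0.8, -0.5]
opening: 0.0425
```

```bash
python3 st.py
```

```text
[ 0.4477 -0.2989  0.095 ] [ 180.    -0.  -150.6] F [ 0.8  0.8 -0.5] M [ 0.171 -0.433  0.028] j6 -48.0
```

jog_arm(motion=[{"offset": [0,0,0.6],"roll": 0,"hand": 30},{"offset": [0,0,1.2],"roll": 0,"hand": 30},{"offset": [0,0,1.2],"roll": 0,"hand": 30}])

```text
clock: 10.72
tool_pos: [0.4477, -0.299, 0.094]
orientation: [-180.0, 0.0, -150.6]
force: [0.6, 0.3, 0.4]
opening: 0.0426
```

jog_arm(motion=[{"offset": [0,0,0],"roll": 0.05,"hand": 30},{"offset": [0,0,0],"roll": 0.1,"hand": 30},{"offset": [0,0,0],"roll": 0.1,"hand": 30}])

```text
clock: 10.97
tool_pos: [0.4476, -0.299, 0.0941]
orientation: [-180.0, -0.0, -156.5]
force: [1.1, 0.3, 0.2]
opening: 0.0427
```

```bash
python3 st.py
```

```text
[ 0.4476 -0.299   0.0941] [-180.    -0.  -156.5] F [1.1 0.3 0.2] M [ 0.032 -0.179 -0.021] j6 -54.0
```

Disc contact is at about 0.094, as expected. Turn clockwise, following the lead down.

jog_arm(motion=[{"offset": [0,0,0.2],"roll": 0.05,"hand": 30},{"offset": [0,0,0.4],"roll": 0.1,"hand": 30},{"offset": [0,0,0.6],"roll": 0.15,"hand": 30},{"offset": [0,0,0.8],"roll": 0.2,"hand": 30},{"offset": [0,0,0.8],"roll": 0.2,"hand": 30}])

```text
clock: 11.38
tool_pos: [0.4477, -0.2991, 0.0933]
orientation: [-180.0, 0.0, -167.8]
force: [0.4, 0.5, 2.4]
opening: 0.0427
```

```bash
python3 st.py
```

```text
[ 0.4477 -0.2991  0.0933] [-180.     0.  -167.8] F [0.4 0.5 2.4] M [-0.009 -0.155 -0.031] j6 -65.0
```

jog_arm(motion=[{"offset": [0,0,0.2],"roll": 0.05,"hand": 30},{"offset": [0,0,0.4],"roll": 0.1,"hand": 30},{"offset": [0,0,0.5],"roll": 0.15,"hand": 30},{"offset": [0,0,0.7],"roll": 0.2,"hand": 30},{"offset": [0,0,0.7],"roll": 0.2,"hand": 30}])

```text
clock: 11.8
tool_pos: [0.4478, -0.2991, 0.0927]
orientation: [-180.0, 0.0, -179.2]
force: [-0.4, -0.2, 2.6]
opening: 0.0424
```

```bash
python3 st.py
```

```text
[ 0.4478 -0.2991  0.0927] [-180.     0.  -179.2] F [-0.4 -0.2  2.6] M [-0.007 -0.151  0.023] j6 -76.0
```

jog_arm(motion=[{"offset": [0,0,0.2],"roll": 0.05,"hand": 30},{"offset": [0,0,0.4],"roll": 0.1,"hand": 30},{"offset": [0,0,0.5],"roll": 0.15,"hand": 30},{"offset": [0,0,0.7],"roll": 0.2,"hand": 30},{"offset": [0,0,0.7],"roll": 0.2,"hand": 30}])

```text
clock: 12.22
tool_pos: [0.4479, -0.2991, 0.092]
orientation: [-180.0, 0.0, 169.4]
force: [0.1, -0.0, 2.6]
opening: 0.0426
```

```bash
python3 st.py
```

```text
[ 0.4479 -0.2991  0.092 ] [-180.     0.   169.4] F [ 0.1 -0.   2.6] M [-0.021 -0.167 -0.039] j6 -88.0
```

jog_arm(motion=[{"offset": [0,0,0.2],"roll": 0.05,"hand": 30},{"offset": [0,0,0.4],"roll": 0.1,"hand": 30},{"offset": [0,0,0.5],"roll": 0.15,"hand": 30},{"offset": [0,0,0.5],"roll": 0.15,"hand": 30}])

```text
clock: 12.55
tool_pos: [0.4478, -0.2991, 0.0915]
orientation: [-180.0, 0.0, 160.8]
force: [-0.8, 0.6, 3.6]
opening: 0.0426
```

```bash
python3 st.py
```

```text
[ 0.4478 -0.2991  0.0915] [-180.     0.   160.8] F [-0.8  0.6  3.6] M [-0.061 -0.187 -0.06 ] j6 -96.0
```

jog_arm(motion=[{"offset": [0,0,0.1],"roll": 0.05,"hand": 30},{"offset": [0,0,0.2],"roll": 0.1,"hand": 30},{"offset": [0,0,0.2],"roll": 0.15,"hand": 30},{"offset": [0,0,0.2],"roll": 0.15,"hand": 30}])

```text
clock: 12.88
tool_pos: [0.4479, -0.2991, 0.0913]
orientation: [-180.0, 0.0, 152.2]
force: [-0.0, 0.2, 3.3]
opening: 0.0427
```

```bash
python3 st.py
```

```text
[ 0.4479 -0.2991  0.0913] [-180.     0.   152.2] F [-0.   0.2  3.3] M [-0.045 -0.183 -0.047] j6 -105.0
```

jog_arm(motion=[{"offset": [0,0,0],"roll": 0.04,"hand": 30},{"offset": [0,0,0],"roll": 0.08,"hand": 30},{"offset": [0,0,0],"roll": 0.08,"hand": 30}])

```text
clock: 13.13
tool_pos: [0.4478, -0.299, 0.0912]
orientation: [180.0, 0.0, 147.7]
force: [0.3, -0.6, 3.3]
opening: 0.0428
```

```bash
python3 st.py
```

```text
[ 0.4478 -0.299   0.0912] [180.    0.  147.7] F [ 0.3 -0.6  3.3] M [-0.006 -0.194 -0.013] j6 -109.0
```

jog_arm(motion=[{"offset": [0,0,0],"roll": 0.04,"hand": 30},{"offset": [0,0,0],"roll": 0.08,"hand": 30},{"offset": [0,0,0],"roll": 0.08,"hand": 30}])

```text
clock: 13.38
tool_pos: [0.4478, -0.299, 0.0912]
orientation: [180.0, 0.0, 143.1]
force: [0.4, -0.6, 4.0]
opening: 0.0427
```

```bash
python3 st.py
```

```text
[ 0.4478 -0.299   0.0912] [180.    0.  143.1] F [ 0.4 -0.6  4. ] M [-0.045 -0.163 -0.071] j6 -114.0
```

jog_arm(motion=[{"offset": [0,0,0],"roll": 0.04,"hand": 30},{"offset": [0,0,0],"roll": 0.08,"hand": 30},{"offset": [0,0,0],"roll": 0.08,"hand": 30}])

```text
clock: 13.63
tool_pos: [0.4478, -0.299, 0.0911]
orientation: [180.0, 0.0, 138.5]
force: [0.5, 0.1, 3.7]
opening: 0.0424
```

```bash
python3 st.py
```

```text
[ 0.4478 -0.299   0.0911] [180.    0.  138.5] F [0.5 0.1 3.7] M [-0.067 -0.2   -0.034] j6 -119.0
```

jog_arm(motion=[{"offset": [0,0,0],"roll": 0.03,"hand": 30},{"offset": [0,0,0],"roll": 0.06,"hand": 30},{"offset": [0,0,0],"roll": 0.06,"hand": 30}])

```text
clock: 13.88
tool_pos: [0.4478, -0.299, 0.0911]
orientation: [180.0, 0.0, 135.1]
force: [-0.8, -0.0, 3.9]
opening: 0.0423
```

```bash
python3 st.py
```

```text
[ 0.4478 -0.299   0.0911] [180.    0.  135.1] F [-0.8 -0.   3.9] M [-0.068 -0.09   0.013] j6 -122.0
```

jog_arm(motion=[{"offset": [0,0,0],"roll": 0.03,"hand": 30},{"offset": [0,0,0],"roll": 0.06,"hand": 30},{"offset": [0,0,0],"roll": 0.06,"hand": 30}])

```text
clock: 14.13
tool_pos: [0.4477, -0.2989, 0.0911]
orientation: [180.0, -0.0, 131.6]
force: [-0.4, 0.3, 3.9]
opening: 0.0424
```

```bash
python3 st.py
```

```text
[ 0.4477 -0.2989  0.0911] [180.   -0.  131.6] F [-0.4  0.3  3.9] M [ 0.232 -0.224 -0.034] j6 -126.0
```

jog_arm(motion=[{"offset": [0,0,0],"roll": 0.03,"hand": 30},{"offset": [0,0,0],"roll": 0.06,"hand": 30},{"offset": [0,0,0],"roll": 0.06,"hand": 30}])

```text
clock: 14.38
tool_pos: [0.4477, -0.2987, 0.091]
orientation: [180.0, -0.0, 128.1]
force: [1.6, 1.6, 2.9]
opening: 0.0425
```

```bash
python3 st.py
```

```text
[ 0.4477 -0.2987  0.091 ] [180.   -0.  128.1] F [1.6 1.6 2.9] M [ 0.726 -0.337  0.052] j6 -129.0
```

```bash
python3 -c "
from h import *
s2=snap('scene','sc3');o=ctrl.get_obs();print(o['force'],o['moment'])
cv2.imwrite('pics/c4.png',cv2.resize(s2['img'][140:240,270:400,::-1],(780,600),interpolation=cv2.INTER_CUBIC))"
```

```text
[0.42289826 2.27840949 3.86419744] [ 0.85997342 -0.35301663  0.0356489 ]
```

View pics/c4.png

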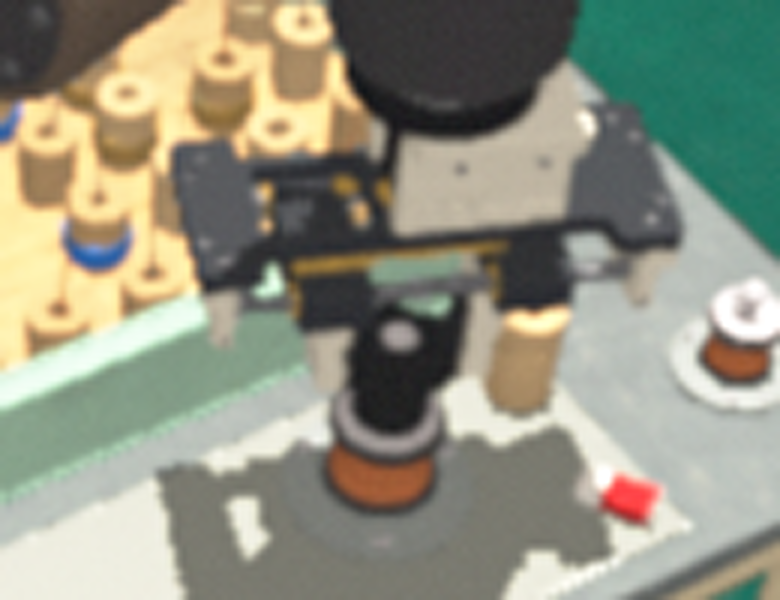

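The picture shows the knob upright on the disc (crop px 400,370); the core (525,360) and eraser (620,495) look undisturbed. A small lateral force says one lug has reached a rib. A little further, in fine steps.

jog_arm(motion=[{"offset": [0,0,0],"roll": 0.02,"hand": 30},{"offset": [0,0,0],"roll": 0.04,"hand": 30},{"offset": [0,0,0],"roll": 0.04,"hand": 30}])

```text
clock: 14.68
tool_pos: [0.4478, -0.2987, 0.091]
orientation: [180.0, -0.0, 125.7]
force: [1.1, 4.4, 3.2]
opening: 0.0424
```

```bash
python3 st.py
```

```text
[ 0.4478 -0.2987  0.091 ] [180.   -0.  125.7] F [1.1 4.4 3.2] M [ 1.338 -0.662  0.284] j6 -131.0
```

jog_arm(motion=[{"offset": [0,0,0],"roll": 0.02,"hand": 30},{"offset": [0,0,0],"roll": 0.04,"hand": 30},{"offset": [0,0,0],"roll": 0.04,"hand": 30}])

```text
clock: 14.93
tool_pos: [0.4478, -0.2988, 0.091]
orientation: [180.0, -0.0, 123.4]
force: [2.1, 4.1, 2.2]
opening: 0.0423
```

```bash
python3 st.py
```

```text
[ 0.4478 -0.2988  0.091 ] [180.   -0.  123.4] F [2.1 4.1 2.2] M [ 1.769 -0.814  0.452] j6 -134.0
```

Mz has risen to 0.45 N m, so it is firmly at its stop. Relax the elastic twist, open a little, and lift.

jog_arm(motion=[{"offset": [0,0,0],"roll": -0.03,"hand": 30},{"offset": [0,0,0],"roll": -0.05,"hand": 30},{"offset": [0,0,0],"roll": -0.05,"hand": 30}])

```text
clock: 15.18
tool_pos: [0.4477, -0.2989, 0.091]
orientation: [180.0, -0.0, 126.4]
force: [0.7, 3.7, 2.5]
opening: 0.0425
```

```bash
python3 st.py
```

```text
[ 0.4477 -0.2989  0.091 ] [180.   -0.  126.4] F [0.7 3.7 2.5] M [ 1.723 -0.875  0.101] j6 -131.0
```

jog_arm(motion=[{"offset": [0,0,0],"roll": 0,"hand": 46},{"offset": [0,0,0],"roll": 0,"hand": 52},{"offset": [0,0,0],"roll": 0,"hand": 58},{"offset": [0,0,0],"roll": 0,"hand": 58},{"offset": [0,0,0],"roll": 0,"hand": 58},{"offset": [0,0,0],"roll": 0,"hand": 58}])

```text
clock: 15.68
tool_pos: [0.4474, -0.2991, 0.0909]
orientation: [-180.0, -0.0, 126.3]
force: [0.1, 0.4, 0.4]
opening: 0.0576
```

```bash
python3 st.py
```

```text
[ 0.4474 -0.2991  0.0909] [-180.    -0.   126.3] F [0.1 0.4 0.4] M [-0.079 -0.147  0.006] j6 -131.0
```

jog_arm(motion=[{"offset": [0,0,-4],"roll": 0,"hand": 58},{"offset": [0,0,-12],"roll": 0,"hand": 58},{"offset": [0,0,-25],"roll": 0,"hand": 58},{"offset": [0,0,-50],"roll": 0,"hand": 58},{"offset": [0,0,-80],"roll": 0,"hand": 58},{"offset": [0,0,-110],"roll": 0,"hand": 58},{"offset": [0,0,-140],"roll": 0,"hand": 58},{"offset": [0,0,-140],"roll": 0,"hand": 58},{"offset": [0,0,-140],"roll": 0,"hand": 58}])

```text
clock: 16.43
tool_pos: [0.4487, -0.2993, 0.2339]
orientation: [179.8, 0.2, 126.3]
force: [0.3, -0.9, -1.2]
opening: 0.058
```

```bash
python3 st.py; python3 -c "
from h import *
go(.50,-.0,.23)"
```

```text
[ 0.4487 -0.2993  0.2339] [179.8   0.2 126.3] F [ 0.3 -0.9 -1.2] M [ 0.011 -0.127  0.   ] j6 -131.0
off [210.8 218.6   3.9] roll 0 n 7.281858299012359 |pos [ 0.4487 -0.2993  0.2339] [179.8   0.2 126.3] F [ 0.3 -0.9 -1.2] j6 -131.0
```

jog_arm(motion=[{"offset": [30,31,0],"roll": 0,"hand": 58},{"offset": [58,60,0],"roll": 0,"hand": 58},{"offset": [86,89,0],"roll": 0,"hand": 58},{"offset": [114,118,0],"roll": 0,"hand": 58},{"offset": [142,147,0],"roll": 0,"hand": 58},{"offset": [170,176,0],"roll": 0,"hand": 58},{"offset": [190,197,0],"roll": 0,"hand": 58},{"offset": [200,207,0],"roll": 0,"hand": 58},{"offset": [200,207,0],"roll": 0,"hand": 58},{"offset": [200,207,0],"roll": 0,"hand": 58}])

```text
clock: 17.27
tool_pos: [0.4956, -0.0146, 0.2304]
orientation: [-179.9, -0.0, 126.4]
force: [0.8, -0.6, -0.1]
opening: 0.058
```

```bash
python3 -c "
from h import *
s=snap('top','top4');s2=snap('scene','sc4')
a=s2['img'][165:225,300:380,::-1];b=s['img'][240:300,285:365,::-1]
cv2.imwrite('pics/c5.png',np.hstack([cv2.resize(i,(400,300),interpolation=cv2.INTER_CUBIC) for i in(b,a)]))"
```

```text
(no output)
```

View pics/c5.png

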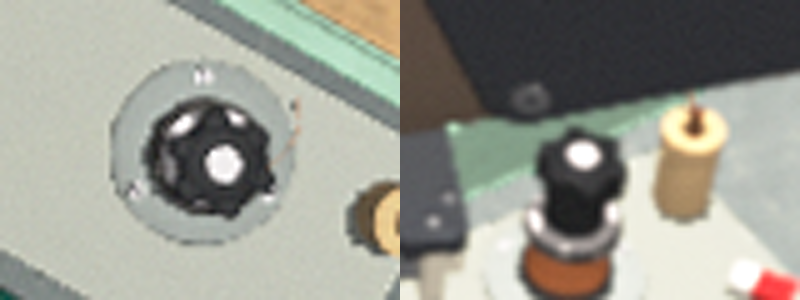

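Cap centre is at top px (329.6,272.4) and scene px (336.2,195.4). The knob is upright on the stand, and the core and eraser are in place.

```bash
python3 -c "
from h import *
s=dict(np.load('pics/top4.npz'));s2=dict(np.load('pics/sc4.npz'));s0=dict(np.load('pics/scene0.npz'));t0=dict(np.load('pics/top0.npz'))
print(tri(s,(329.6,272.4),s2,(336.2,195.4)))
def red(i):
    i=i.astype(int);m=(i[...,0]>150)&(i[...,1]<70)&(i[...,2]<70);v,u=np.nonzero(m[290:330,330:360]);return u.mean(),v.mean(),len(u)
print(red(t0['img']),red(s['img']))
d=np.abs(s['img'].astype(int)-t0['img']).max(2);print('core diff',d[272:296,356:378].mean(),'nipper diff',d[175:215,155:195].mean())
o=ctrl.get_obs();print(o['clock'],o['force'])
"
```

```text
(array([ 0.44754713, -0.29974378,  0.10204958]), np.float64(0.0007244897226865208))
(np.float64(15.653846153846153), np.float64(24.307692307692307), 52) (np.float64(15.653846153846153), np.float64(24.307692307692307), 52)
core diff 4.409090909090909 nipper diff 17.7925
17.3667 [ 0.67145046  0.23974203 -0.58529193]
```

```bash
python3 -c "
from plant import order;print(order.close_job())"
```

```text
the job is handed in; nothing more can be done
None
```

The star knob is on the stud of the 86 mm wire spool stand, turned down to its stop and let go. The job was handed in at about 17.4 s.

**What I did:**
- I gripped the knob flat on its lobes (42.5 mm opening) and set it upright on the stud. It landed on the ridges about 65 mm above the stand's origin, with a peak force of about 13 N.
- I turned it anticlockwise about 34° with light pressure until it dropped freely into the gaps, and lowered it onto the drag disc.
- I then turned it clockwise about 85° to the ribs, where the torque rose to 0.45 N m. That is close to the 0.5 N m limit, so I stopped there and eased off before opening the fingers.

**Last checks:**
- **Height:** by the gripper's position at release, the knob stood 53.3 mm above where it was picked up (home is 53.5 mm). Two camera views after release gave about 54.6 mm. The two differ by about 1 mm, which is within the camera error, and both are below the free disc at 56.5 mm.
- **Knob position:** it is upright and centred on the stand's axis. By eye, its lobes still lay where the gripper had left them.
- **Other objects:** the eraser's pixels did not change and the core looks unmoved.
- **Not confirmed:** the image patch around the nippers did change. The arm or its shadow probably covers it, but I did not check further. The arm never went down near them.

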